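# Put the mixed dried herbs back into their drawers

### The arm

A 6-joint arm with a two-finger parallel gripper is mounted at the origin on the work surface. World frame = base frame: x ahead of the robot, y to its left, z up, the work surface at z = 0. Lengths are in m, angles in degrees, forces in N, time in s.
With the tool pointing down it reaches from about 0.375 to 0.9 m from the base axis. Payload 3.1 kg.
Tool frame: the origin (TCP) lies at the very end of the fingers, on their centre line; the grasp point (between the pads) lies 19 mm behind it; z points along the fingers, y is the direction in which the jaws open and shut (so a half turn about z gives the same grasp; the last joint's range is limited). The gripper opens to 87 mm and grips with 3 to 60 N. Pads are 19 mm wide; open, the fingers measure 117 mm over their backs; the gripper's body (75 mm by 190 mm) begins 51 mm behind the grasp point.
Start: joints at [59.043, 30.224, 82.088, -0, 67.689, -10.227], TCP at [0.221, 0.585, 0.223] pointing down, gripper open.
Joint ranges: [-176.69, 176.69], [-43.24, 126.21], [12.49, 139.97], [-82, 262], [0, 151.66], [-163.58, 163.58]. Speed limits (degrees/s): [159.86, 159.86, 180, 180, 180, 180].

### API

Orientations are given as a 3x3 rotation matrix whose columns are the frame's x, y, z axes.
In Python, from rig import readout, capture, camera_model, bot, spot_in, regions_of gives the robot as it stands.
- The arm moves only by the tool send_rows, never from a script. Its argument "moves" is a list that holds one entry, the list of rows, each a list of 7 numbers: the turn, a rotation vector about the tool's x, y, z in degrees, then the shift along the tool's x, y, z in cm, then the opening, from -1 (shut) to 1 (fully open). A call has exactly 5 rows; each row shifts and turns the commanded pose from where the row before left it, along the tool's axes as they then stand; what a row does not reach is not made up. A row lasts 1/10 s, in which the tool goes at most 50 mm and 8.59 degrees, less where a joint would pass 70% of its speed; a pose out of reach is approached as far as the arm can. A call with a gripper value outside its range is refused whole. The fingers move at their own pace and stop on an object; the grip force is fixed at half the most. Time passes only in rows, so rows that do not move let the fingers close, or fill a call up. It gives the time, the measured TCP pose, the force and the opening at its end, in the units of the state.
- readout.read_state(): the state, without advancing time (a new reading comes with each control period).
- capture(name): name is "side" or "top"; returns the picture (480x640x3 uint8, blue, green, red); there is no depth.
- camera_model(name): a dict with "camera_matrix" (3x3 intrinsics, pixels), "pose" (4x4, takes a point from camera to world coordinates). Camera axes: x right, y up, looking along -z (the intrinsics and any distortion apply to the point x, -y, -z); pixel columns grow to the right and rows downward; lengths in m; the calibration is good to about 2 mm. A picture is of the moment at which its call begins. camera_model takes no time and is no camera call.
- bot.hand_in(): hands the job in, once; it reports no verdict.
Trained networks look in the newest picture that a camera, given by its name, has taken for a name from the list of things; names that differ only in an ending like _2 or _b are one class to them, and where a whole thing is asked for, a point or a joint stands for the part that bears it (a point fixed in the world has none). Each returns a list of dicts, best first, with "p" (0 to 1); they miss things now and then, are a little off and sometimes report something else, mostly with a low value. They report only what shows in the picture. A call takes as long as a camera call.
- spot_in(camera, thing): "location" ([x, y, z] in m, in world coordinates, good to about 4 mm: the middle of the surface that is visible of it).
- regions_of(camera, thing): "mask" (480x640 bool, what is visible of it).
The state is a dict: "time_s": time; "joint_positions": joint angles; "qvel": joint speeds; "tau": joint torques, N m; "position": TCP position; "tcp_rot": TCP orientation; "force": force on the tool from outside, world axes, zero at the start; "moment": the same for the moment, N m; "opening": opening from 0.0 (shut) to 1.0 (fully open).
Only numpy, scipy, OpenCV 4.12 (cv2) and the standard library are available. Lean on these libraries where they do the work, as an engineer would, in place of code of your own. Each camera call takes 0.05 s, during which the arm holds its last target. There are 200 camera calls.

### The job

Sort the five loose herb pieces on the dispensary counter into the three open drawers, each into the drawer whose glued-on sample on the ledge shows its kind: both pieces of cinnamon bark, both dried citrus halves and the one mushroom cap. Lay every piece flat on the drawer's floor the same way up as it lies now (citrus cut face up, mushroom banded face up), not on top of another piece or on the rim, and leave the mortar and the jar where they stand.

Things in the scene. Friction and masses are not known exactly. Their poses are not given: they have to be found in the camera images.
- bark_drawer: open dark-wood drawer, pale floor, fixed; 188 (x) x 138 (y) x 36 mm high; walls 6, floor 6 mm thick (inside 176 x 126). Origin: under the box's centre, on the counter. Brass pull on the -x end (to x -107). Ledge on the +x end (x 94 to 140, top 31 mm high) with white paper and a glued-on sample that stays: here a brown bark scroll 51 mm long, along y, for the cinnamon bark.
- citrus_drawer: open dark-wood drawer, pale floor, fixed; 188 (x) x 138 (y) x 36 mm high; walls 6, floor 6 mm thick (inside 176 x 126). Origin: under the box's centre, on the counter. Brass pull on the -x end (to x -107). Ledge on the +x end (x 94 to 140, top 31 mm high) with white paper and a glued-on sample that stays: here a green citrus half of 32 mm with its pale cut face up, for the citrus halves.
- mushroom_drawer: open dark-wood drawer, pale floor, fixed; 188 (x) x 138 (y) x 36 mm high; walls 6, floor 6 mm thick (inside 176 x 126). Origin: under the box's centre, on the counter. Brass pull on the -x end (to x -107). Ledge on the +x end (x 94 to 140, top 31 mm high) with white paper and a glued-on sample that stays: here a dark-red mushroom cap of 36 mm with a pale rim, for the mushroom.
- long_bark: a long piece of cinnamon bark: a reddish-brown double scroll, two 14 mm rods side by side, 90 mm long (x), 26 mm wide (y), 14 mm high, lying flat, does not roll. Origin: centre of its underside; x along its length, z up. Starts on the counter; 24 g or so.
- short_bark: a short piece of cinnamon bark: a reddish-brown double scroll, two 14 mm rods side by side, 62 mm long (x), 26 mm wide (y), 14 mm high, lying flat, does not roll. Origin: centre of its underside; x along its length, z up. Starts on the counter; 17 g or so.
- large_citrus: a large dried bitter-orange half: a round dome of olive-green rind lying with its pale ringed, spoked cut face up; 46 mm greatest diameter (from 14 to 21 mm above its underside, narrowing below to a flat foot of 29 mm), 23 mm high. Origin: centre of its underside; z up, out of the cut face. Starts on the counter; 30 g or so.
- small_citrus: a small dried bitter-orange half: a round dome of olive-green rind lying with its pale ringed, spoked cut face up; 38 mm greatest diameter (from 12 to 18 mm above its underside, narrowing below to a flat foot of 24 mm), 20 mm high. Origin: centre of its underside; z up, out of the cut face. Starts on the counter; 20 g or so.
- mushroom: a dried mushroom cap: flat oval, 40 mm (x) by 56 mm (y), 14 mm high with upright edges, dark red with an orange band and a pale yellow rim, and a dark stem 12 mm thick that runs from the cap to x = -49 mm. Origin: centre of the cap's underside; z up out of the banded face. Starts on the counter with the banded face up; 28 g or so.
- mortar: bystander: loose white ceramic mortar, 92 mm across the rim and 62 mm high, with a pestle leaning out to 90 mm high; origin under its centre. Leave where it stands.
- jar: bystander: loose amber glass jar with a brass lid, 72 mm in diameter, 95 mm high; origin under its centre. Leave where it stands.

How it is judged:
By the outcome, as a careful person would: the job done as asked, in the order asked, and still so for the second after the job is handed in, with the robot touching nothing.
It also fails if it takes over 115 s, if anything falls off the work surface, if the arm or the gripper's body presses on something with over 40 N, if the wrist force passes 120 N, or if a joint passes its speed limit or range.

## Working session

There is one attempt and no reset: what is moved stays moved. The work goes in short steps, Python scripts to look and compute and a tool call to move; the robot and the scene stay as the last step left them, time stands still between calls to the robot, and variables do not carry over. Pictures are saved under pics/ and viewed, about 12 in all and at most 16, crops included, and the job is handed in when it is done.

Besides the shell and the picture viewer there is one more tool, called after "Request:" as name([rows], argument=value, ...), one row to a line, values as JSON. send_rows: Moves the arm, as the interface text tells. Its arguments: {"type":"object","properties":{"moves":{"type":"array","items":{"type":"array","items":{"type":"array","items":{"type":"number"}}}}},"required":["moves"]}

```bash
ls; mkdir -p pics; cat > h.py <<'E'
import numpy as np, cv2
from rig import readout, capture, camera_model, bot, spot_in, regions_of
def ray(cam,px):
    m=camera_model(cam);K=np.array(m["camera_matrix"]);T=np.array(m["pose"])
    d=np.linalg.inv(K)@[px[0],px[1],1];d=T[:3,:3]@(d*[1,-1,-1]);return T[:3,3],d
def at_z(cam,px,z):
    o,d=ray(cam,px);return o+d*(z-o[2])/d[2]
E
python3 - <<'E'
from h import *
m=camera_model("top");print({k:v for k,v in m.items()});print(camera_model("side"))
a=capture("top");b=capture("side");cv2.imwrite("pics/t1.png",a);cv2.imwrite("pics/s1.png",b)
s=readout.read_state();print(s["position"],s["tcp_rot"],s["opening"])
Z=dict(long_bark=.012,short_bark=.012,large_citrus=.022,small_citrus=.019,mushroom=.014)
for n in ["bark_drawer","citrus_drawer","mushroom_drawer","long_bark","short_bark","large_citrus","small_citrus","mushroom","mortar","jar"]:
    print(n,[(np.round(r["location"],3),round(r["p"],2)) for r in spot_in("top",n)[:3]])
    if n in Z:
        for r in regions_of("top",n)[:2]:
            ys,xs=np.nonzero(r["mask"])
            P=np.array([at_z("top",(x,y),Z[n])[:2] for x,y in zip(xs,ys)]).astype(np.float32)
            rr=cv2.minAreaRect(P*1000);print("   ",round(r["p"],2),"px",xs.mean().round(),ys.mean().round(),"mean",P.mean(0).round(4),"rect",np.round(rr[0],1),np.round(rr[1],1),round(rr[2],1))
E
```

```text
pics
{'camera_matrix': array([[584.3878632 ,   0.        , 315.63887711],
       [  0.        , 584.3878632 , 245.56269431],
       [  0.        ,   0.        ,   1.        ]]), 'pose': array([[-0.00973649,  0.98877081, -0.14912237,  0.35620814],
       [-0.99991221, -0.00828694,  0.01033883, -0.00478366],
       [ 0.00898697,  0.14920995,  0.9887647 ,  1.36128103],
       [ 0.        ,  0.        ,  0.        ,  1.        ]])}
{'camera_matrix': array([[594.97569823,   0.        , 321.37829734],
       [  0.        , 594.97569823, 234.45637127],
       [  0.        ,   0.        ,   1.        ]]), 'pose': array([[ 0.80483008,  0.40747268, -0.43152584, -0.01721145],
       [-0.59328467,  0.57217606, -0.5662401 , -0.73651262],
       [ 0.01618138,  0.71174473,  0.70225181,  0.9264761 ],
       [ 0.        ,  0.        ,  0.        ,  1.        ]])}
[0.22083768 0.58396561 0.22166067] [[-9.35281982e-01  3.53901990e-01 -9.98004866e-04]
 [ 3.53903248e-01  9.35280459e-01 -1.71890839e-03]
 [ 3.25089348e-04 -1.96086121e-03 -9.99998025e-01]] 1.0005762203453934
bark_drawer [(array([ 0.676, -0.0
[... 472 characters left out ...]
)]
    0.77 px 252.0 295.0 mean [0.4447 0.1281] rect [444.6 128.5] [24.9 60.2] 71.8
large_citrus [(array([ 0.432, -0.132,  0.024]), 0.79)]
    0.87 px 365.0 298.0 mean [ 0.436  -0.1314] rect [ 435.9 -131.7] [43.7 41.1] 89.5
    0.22 px 197.0 290.0 mean [0.4586 0.254 ] rect [451.8 256.9] [66.8 52.5] 1.0
small_citrus [(array([ 0.445, -0.251,  0.019]), 0.57)]
    0.7 px 417.0 293.0 mean [ 0.4474 -0.2505] rect [ 447.6 -250.8] [37.  34.5] 89.5
mushroom [(array([0.456, 0.255, 0.017]), 0.72), (array([0.65 , 0.208, 0.003]), 0.24)]
    0.68 px 197.0 290.0 mean [0.459  0.2554] rect [452.4 258.5] [67.2 52.8] 1.0
mortar [(array([0.474, 0.415, 0.041]), 0.78)]
jar [(array([ 0.461, -0.391,  0.094]), 0.92)]
```

View pics/t1.png

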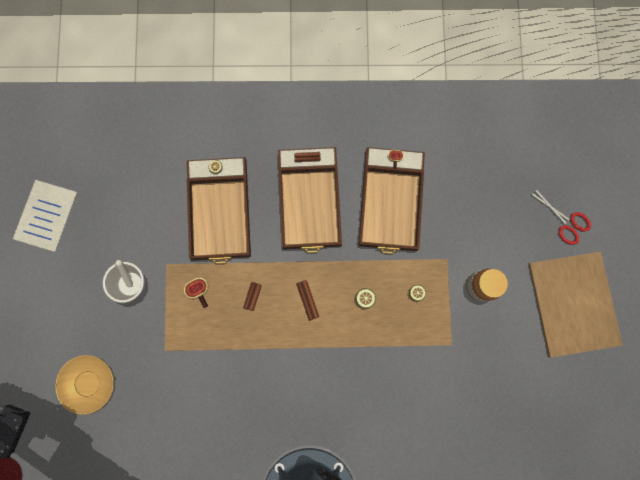

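View pics/s1.png

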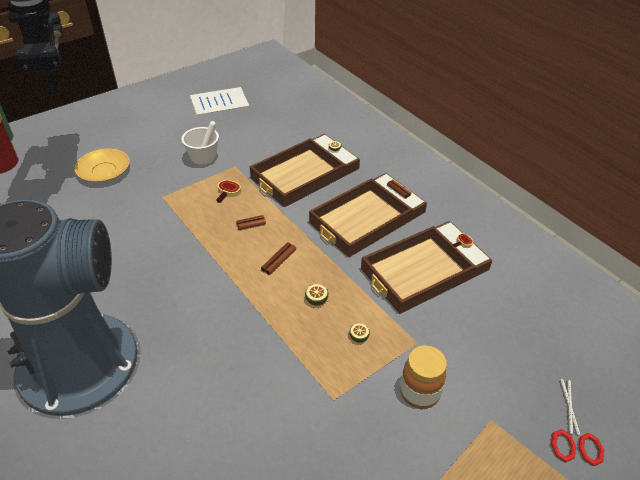

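The top view shows the citrus drawer at about (219,218), the bark drawer at (310,207) and the mushroom drawer at (391,210). The pieces from left to right are mushroom (196,289), short bark (252,296), long bark (307,300), large citrus (366,298) and small citrus (417,293). The side view agrees. Next I need the drawer floor poses and the mushroom's yaw.

```bash
python3 - <<'E'
from h import *
a=cv2.imread("pics/t1.png");hsv=cv2.cvtColor(a,cv2.COLOR_BGR2HSV)
m=cv2.inRange(hsv,(8,60,150),(25,160,255));m[:160]=0;m[256:]=0
m=cv2.morphologyEx(m,cv2.MORPH_OPEN,np.ones((3,3)))
n,l,st,c=cv2.connectedComponentsWithStats(m)
def P(mask,z,cam="top"):
    ys,xs=np.nonzero(mask);return np.array([at_z(cam,p,z)[:2] for p in zip(xs,ys)],dtype=np.float32)*1000
for i in range(1,n):
    if st[i,4]>1000:
        r=cv2.minAreaRect(P(l==i,.006));print("floor",st[i],np.round(r[0],1),np.round(r[1],1),round(r[2],2))
capture("top")
mk=regions_of("top","mushroom")[0]["mask"].astype(np.uint8)
cap=cv2.morphologyEx(mk,cv2.MORPH_OPEN,cv2.getStructuringElement(2,(11,11)))
e=cv2.fitEllipse(P(cv2.morphologyEx(cap,cv2.MORPH_GRADIENT,np.ones((3,3)))&cap,.014));print("cap",e)
# stem: dark pixels
dk=((a.max(2)<75)).astype(np.uint8);dk[:290]=0;dk[312:]=0;dk[:,:190]=0;dk[:,215:]=0
q=P(dk,.010);print("stem",len(q),q.mean(0),q.min(0),q.max(0))
yx=np.argwhere(dk);print(yx.min(0),yx.max(0))
cv2.imwrite("pics/m1.png",cv2.resize(a[265:325,170:430],None,fx=3,fy=3,interpolation=2))
for n in ["large_citrus","small_citrus","long_bark","short_bark"]:
    k=regions_of("top",n)[0]["mask"]; r=cv2.minAreaRect(P(k,.014));print(n,np.round(r[0],1),np.round(r[1],1),round(r[2],1))
E
```

```text
Traceback (most recent call last):
  File "h.py", line 7, in at_z
    o,d=ray(cam,px);return o+d*(z-o[2])/d[2]
        ~~~^^^^^^^^
  File "h.py", line 4, in ray
    m=camera_model(cam);K=np.array(m["camera_matrix"]);T=np.array(m["pose"])
ValueError: time passes only in moves, steps and waits
```

```bash
cat > h.py <<'E'
import numpy as np, cv2, functools
from rig import readout, capture, camera_model, bot, spot_in, regions_of
@functools.lru_cache
def cm(cam):
    m=camera_model(cam);return np.linalg.inv(m["camera_matrix"]),np.array(m["pose"])
def at_z(cam,px,z):
    K,T=cm(cam);d=T[:3,:3]@((K@[px[0],px[1],1])*[1,-1,-1]);o=T[:3,3];return o+d*(z-o[2])/d[2]
def P(mask,z,cam="top"):
    ys,xs=np.nonzero(mask);return np.array([at_z(cam,p,z)[:2] for p in zip(xs,ys)],dtype=np.float32)*1000
E
python3 - <<'E'
from h import *
a=cv2.imread("pics/t1.png");hsv=cv2.cvtColor(a,cv2.COLOR_BGR2HSV)
m=cv2.inRange(hsv,(8,60,150),(25,160,255));m[:160]=0;m[256:]=0
m=cv2.morphologyEx(m,cv2.MORPH_OPEN,np.ones((3,3)))
n,l,st,c=cv2.connectedComponentsWithStats(m)
for i in range(1,n):
    if st[i,4]>1000:
        r=cv2.minAreaRect(P(l==i,.006));print("floor",st[i],np.round(r[0],1),np.round(r[1],1),round(r[2],2))
capture("top")
mk=regions_of("top","mushroom")[0]["mask"].astype(np.uint8)
cap=cv2.morphologyEx(mk,cv2.MORPH_OPEN,cv2.getStructuringElement(2,(11,11)))
e=cv2.fitEllipse(P(cv2.morphologyEx(cap,cv2.MORPH_GRADIENT,np.ones((3,3)))&cap,.014));print("cap",e)
dk=((a.max(2)<75)).astype(np.uint8);dk[:290]=0;dk[312:]=0;dk[:,:190]=0;dk[:,215:]=0
yx=np.argwhere(dk);print(yx.min(0),yx.max(0));q=P(dk,.010);print("stem",len(q),q.mean(0),q.min(0),q.max(0))
cv2.imwrite("pics/m1.png",cv2.resize(a[265:325,170:430],None,fx=3,fy=3,interpolation=2))
for n in ["large_citrus","small_citrus","long_bark","short_bark"]:
    k=regions_of("top",n)[0]["mask"]; r=cv2.minAreaRect(P(k,.014));print(n,np.round(r[0],1),np.round(r[1],1),round(r[2],1))
E
```

```text
floor [ 282  173   56   72 3605] [651.4  -4.4] [169.  122.8] 2.69
floor [ 362  173   56   73 3523] [ 647.9 -195.7] [121.1 168.1] 84.43
floor [ 192  183   54   73 3622] [627.4 209.2] [168.5 122. ] 2.97
cap ((463.181640625, 258.0818786621094), (40.721923828125, 51.1038932800293), 27.67569923400879)
[296 199] [306 207]
stem 48 [433.2484  242.02899] [421.61798 232.2384 ] [444.67737 250.96774]
large_citrus [ 437.6 -132.5] [43.9 43.7] 89.5Traceback (most recent call last):
  File "<stdin>", line 17, in <module>
IndexError: list index out of range
```

View pics/m1.png

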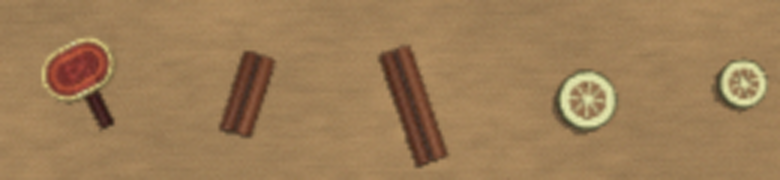

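The mushroom's stem points to the lower right, so its x axis is at about +28°. The short bark tilts one way (−18°) and the long bark the other (+18°). Both citrus halves lie cut face up. I'll write a planner that turns targets into tool-axis deltas.

```bash
cat > plan.py <<'E'
# usage: plan.py x,y,z,a ...  (mm, deg) -> total turn about tool z, tool shift cm, row count per leg
import sys, numpy as np
from rig import readout
s=readout.read_state();R=np.array(s["tcp_rot"]);p=np.array(s["position"])*1000
a=np.degrees(np.arctan2(R[1,0],R[0,0]));print("now t",round(s["time_s"],2),p.round(1),"a",round(a%360,2),"tilt",R[:2,2].round(4),"open",round(s["opening"],3),"F",np.round(s["force"],1))
for w in sys.argv[1:]:
    x,y,z,b=map(float,w.split(","));d=np.array([x,y,z])-p;c,k=np.cos(np.radians(a)),np.sin(np.radians(a))
    t=-((b-a+180)%360-180);n=max(1,int(np.ceil(max(np.linalg.norm(d)/49,abs(t)/8.5))))
    print(w,"turn %.1f shift cm"%t,np.round([d[0]*c+d[1]*k,d[0]*k-d[1]*c,-d[2]]/np.array([10.]),2),"rows",n,"per row",np.round([t/n,(d[0]*c+d[1]*k)/n/10,(d[0]*k-d[1]*c)/n/10,-d[2]/n/10],3))
    p=np.array([x,y,z]);a=b
E
python3 plan.py 444.6,128.5,110,159.2 444.6,128.5,60,161.8 444.6,128.5,3,161.8
```

```text
now t 1.05 [221.2 584.5 222.5] a 159.27 tilt [-0.  0.] open 0.999 F [-0.9  0.3 -0. ]
444.6,128.5,110,159.2 turn 0.1 shift cm [-37.04 -34.74  11.25] rows 11 per row [ 0.006 -3.367 -3.158  1.023]
444.6,128.5,60,161.8 turn -2.6 shift cm [0. 0. 5.] rows 2 per row [-1.3  0.   0.   2.5]
444.6,128.5,3,161.8 turn -0.0 shift cm [0.  0.  5.7] rows 2 per row [-0.    0.    0.    2.85]
```

Request:
send_rows([
  [[0, 0, 0, -3.0, -2.8, 0.4, 1], [0, 0, 0, -3.4, -3.2, 0.5, 1], [0, 0, 0, -3.4, -3.2, 0.5, 1], [0, 0, 0, -3.4, -3.2, 0.5, 1], [0, 0, 0, -3.4, -3.2, 1, 1]],
])

```text
time_s: 1.55
position: [0.3223, 0.3788, 0.1941]
tcp_rot: [[-0.936, 0.353, 0.002], [0.353, 0.936, 0.001], [-0.001, 0.002, -1.0]]
force: [0.8, -0.0, -0.1]
opening: 0.997
```

Request:
send_rows([
  [[0, 0, 0, -3.4, -3.2, 1, 1], [0, 0, 0, -3.4, -3.2, 1, 1], [0, 0, 0, -3.4, -3.2, 1, 1], [0, 0, 0, -3.4, -3.2, 1, 1], [0, 0, 0, -3.4, -3.1, 1, 1]],
])

```text
time_s: 2.05
position: [0.4249, 0.1693, 0.1435]
tcp_rot: [[-0.935, 0.354, 0.001], [0.354, 0.935, 0.0], [-0.001, 0.001, -1.0]]
force: [1.0, 0.2, 0.5]
opening: 1.002
```

Request:
send_rows([
  [[0, 0, 0, -3.4, -3.2, 1, 1], [0, 0, -2.6, 0, 0, 1, 1], [0, 0, 0, 0, 0, 1, 1], [0, 0, 0, 0, 0, 0, 1], [0, 0, 0, 0, 0, 0, 1]],
])

```text
time_s: 2.55
position: [0.4437, 0.1299, 0.1135]
tcp_rot: [[-0.951, 0.31, -0.001], [0.31, 0.951, 0.0], [0.001, -0.0, -1.0]]
force: [-0.2, -0.1, 0.9]
opening: 0.997
```

```bash
python3 plan.py 444.6,128.5,60,161.8 444.6,128.5,3,161.8; python3 - <<'E'
from h import *
cv2.imwrite("pics/t2.png",capture("top"))
for n in ["short_bark","long_bark"]:
    for r in regions_of("top",n)[:2]:
        q=cv2.minAreaRect(P(r["mask"],.012));print(n,round(r["p"],2),np.round(q[0],1),np.round(q[1],1),round(q[2],1))
s=capture("side");cv2.imwrite("pics/s2.png",s[100:420,120:480])
E
```

```text
now t 2.55 [443.7 129.9 113.5] a 161.93 tilt [-0.001  0.   ] open 0.997 F [-0.2 -0.1  0.9]
444.6,128.5,60,161.8 turn 0.1 shift cm [-0.13 -0.1   5.35] rows 2 per row [ 0.065 -0.065 -0.05   2.673]
444.6,128.5,3,161.8 turn -0.0 shift cm [0.  0.  5.7] rows 2 per row [-0.    0.    0.    2.85]
long_bark 0.93 [434.2   1.9] [90.3 25.6] 18.6
```

View pics/s2.png

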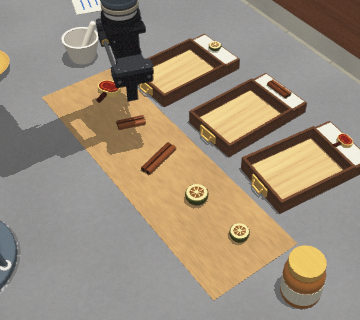

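The side view shows the open gripper above the short bark at crop pixel (130,122). I'll descend and grip.

Request:
send_rows([
  [[0, 0, 0, -0.1, -0.1, 3.5, 1], [0, 0, 0, 0, 0, 3.5, 1], [0, 0, 0, 0, 0, 2.5, 1], [0, 0, 0, 0, 0, 1, 1], [0, 0, 0, 0, 0, 0.5, 1]],
])

```text
time_s: 3.25
position: [0.4449, 0.1281, 0.003]
tcp_rot: [[-0.951, 0.311, -0.001], [0.311, 0.951, -0.0], [0.001, -0.0, -1.0]]
force: [0.5, 0.6, 0.1]
opening: 0.999
```

Request:
send_rows([
  [[0, 0, 0, 0, 0, 0, -1], [0, 0, 0, 0, 0, 0, -1], [0, 0, 0, 0, 0, 0, -1], [0, 0, 0, 0, 0, 0, -1], [0, 0, 0, 0, 0, 0, -1]],
])

```text
time_s: 3.75
position: [0.4454, 0.1278, 0.0041]
tcp_rot: [[-0.95, 0.311, 0.001], [0.311, 0.95, 0.0], [-0.001, 0.0, -1.0]]
force: [0.9, -0.7, -0.5]
opening: 0.635
```

Request:
send_rows([
  [[0, 0, 0, 0, 0, 0, -1], [0, 0, 0, 0, 0, 0, -1], [0, 0, 0, 0, 0, 0, -1], [0, 0, 0, 0, 0, -1, -1], [0, 0, 0, 0, 0, -2, -1]],
])

```text
time_s: 4.25
position: [0.4441, 0.1277, 0.0333]
tcp_rot: [[-0.95, 0.311, -0.003], [0.311, 0.95, -0.0], [0.003, -0.001, -1.0]]
force: [-0.1, 0.2, 0.6]
opening: 0.171
```

```bash
python3 plan.py 444.6,128.5,90,161.8 700,-16,90,161.8 700,-16,90,182.7 700,-16,11,182.7
```

```text
now t 4.25 [444.1 127.7  33.3] a 161.86 tilt [-0.0031 -0.0001] open 0.171 F [-0.1  0.2  0.6]
444.6,128.5,90,161.8 turn 0.1 shift cm [-0.02  0.1  -5.67] rows 2 per row [ 0.031 -0.012  0.048 -2.835]
700,-16,90,161.8 turn -0.0 shift cm [-28.78  -5.75  -0.  ] rows 6 per row [-0.    -4.796 -0.958 -0.   ]
700,-16,90,182.7 turn -20.9 shift cm [ 0.  0. -0.] rows 3 per row [-6.967  0.     0.    -0.   ]
700,-16,11,182.7 turn -0.0 shift cm [-0.   0.   7.9] rows 2 per row [-0.   -0.    0.    3.95]
```

The opening reads 15 mm where 26 mm was expected, so I probably lifted before the fingers had closed. I'll look.

Request:
send_rows([
  [[0, 0, 0, 0, 0, -3, 0.2], [0, 0, 0, 0, 0, -3, 0.2], [0, 0, 0, 0, 0, 0, 0.2], [0, 0, 0, 0, 0, 0, 0.2], [0, 0, 0, 0, 0, 0, 0.2]],
])

```text
time_s: 4.75
position: [0.4444, 0.1277, 0.0932]
tcp_rot: [[-0.95, 0.311, -0.001], [0.311, 0.95, -0.0], [0.001, -0.0, -1.0]]
force: [-0.7, 0.3, -0.6]
opening: 0.535
```

```bash
python3 - <<'E'
from h import *
t=capture("top");s=capture("side")
cv2.imwrite("pics/s3.png",np.hstack([cv2.resize(t[260:340,190:330],(560,320)),cv2.resize(s[180:300,180:300],(320,320))]))
for c in ["top","side"]:
  for r in regions_of(c,"short_bark")[:2]+regions_of(c,"long_bark")[:1]:
    q=cv2.minAreaRect(P(r["mask"],.012,c));print(c,round(r["p"],2),np.round(q[0],1),np.round(q[1],1),round(q[2],1))
E
python3 plan.py
```

```text
top 0.73 [433.9   1.9] [92.4 26.9] 18.9
side 0.72 [439.1 124. ] [32.3 61.3] 71.3
side 0.73 [429.1  -1.9] [96.4 29.2] 19.4
now t 5.05 [444.6 127.7  92.9] a 161.87 tilt [-0.0016 -0.0001] open 0.597 F [ 0.3  0.2 -0.8]
```

View pics/s3.png

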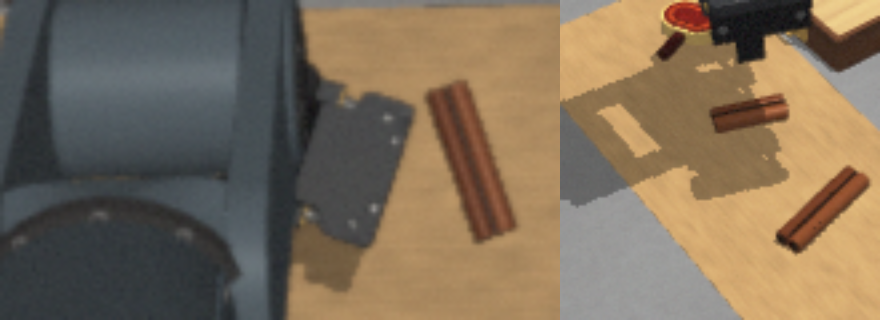

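The bark was not disturbed (side inset, around (750,113)). It was a timing miss, so I'll descend again half-open and close for longer.

Request:
send_rows([
  [[0, 0, 0, 0, 0, 4, 0.2], [0, 0, 0, 0, 0, 3, 0.2], [0, 0, 0, 0, 0, 1.5, 0.2], [0, 0, 0, 0, 0, 0.5, 0.2], [0, 0, 0, 0, 0, 0, -1]],
])

```text
time_s: 5.55
position: [0.4446, 0.1277, 0.0028]
tcp_rot: [[-0.95, 0.311, -0.002], [0.311, 0.95, -0.0], [0.002, -0.001, -1.0]]
force: [-0.6, 0.3, -0.2]
opening: 0.568
```

Request:
send_rows([
  [[0, 0, 0, 0, 0, 0, -1], [0, 0, 0, 0, 0, 0, -1], [0, 0, 0, 0, 0, 0, -1], [0, 0, 0, 0, 0, 0, -1], [0, 0, 0, 0, 0, 0, -1]],
])

```text
time_s: 6.05
position: [0.4456, 0.1278, 0.0043]
tcp_rot: [[-0.95, 0.311, 0.002], [0.311, 0.95, 0.0], [-0.002, 0.001, -1.0]]
force: [0.1, 0.0, 5.8]
opening: 0.286
```

Request:
send_rows([
  [[0, 0, 0, 0, 0, 0, -1], [0, 0, 0, 0, 0, 0, -1], [0, 0, 0, 0, 0, 0, -1], [0, 0, 0, 0, 0, -0.5, -1], [0, 0, 0, 0, 0, -1, -1]],
])

```text
time_s: 6.55
position: [0.4445, 0.1277, 0.0186]
tcp_rot: [[-0.95, 0.311, -0.002], [0.311, 0.95, -0.0], [0.002, -0.001, -1.0]]
force: [0.3, 1.3, -0.0]
opening: 0.286
```

```bash
python3 plan.py 444.6,128.5,90,161.8 700,-16,90,161.8 700,-16,90,182.7 700,-16,10.5,182.7
```

```text
now t 6.55 [444.5 127.7  18.6] a 161.87 tilt [-0.0017 -0.0001] open 0.286 F [ 0.3  1.3 -0. ]
444.6,128.5,90,161.8 turn 0.1 shift cm [ 0.01  0.08 -7.14] rows 2 per row [ 0.035  0.005  0.039 -3.571]
700,-16,90,161.8 turn -0.0 shift cm [-28.78  -5.75  -0.  ] rows 6 per row [-0.    -4.796 -0.958 -0.   ]
700,-16,90,182.7 turn -20.9 shift cm [ 0.  0. -0.] rows 3 per row [-6.967  0.     0.    -0.   ]
700,-16,10.5,182.7 turn -0.0 shift cm [-0.    0.    7.95] rows 2 per row [-0.    -0.     0.     3.975]
```

Gripped at 25 mm. Lifting and carrying to the bark drawer.

Request:
send_rows([
  [[0, 0, 0, 0, 0, -2, -1], [0, 0, 0, 0, 0, -3, -1], [0, 0, 0, 0, 0, -3, -1], [0, 0, 0, -3, -0.8, 0, -1], [0, 0, 0, -4, -0.8, 0, -1]],
])

```text
time_s: 7.05
position: [0.5054, 0.0913, 0.1004]
tcp_rot: [[-0.951, 0.309, -0.0], [0.309, 0.951, 0.0], [0.0, 0.0, -1.0]]
force: [1.1, -0.1, -0.9]
opening: 0.288
```

Request:
send_rows([
  [[0, 0, 0, -4.5, -0.8, 0, -1], [0, 0, 0, -4.5, -0.8, 0, -1], [0, 0, 0, -4.5, -0.8, 0, -1], [0, 0, 0, -4.5, -0.8, 0, -1], [0, 0, 0, -3.8, -0.9, 0, -1]],
])

```text
time_s: 7.55
position: [0.7028, -0.0172, 0.0993]
tcp_rot: [[-0.95, 0.311, 0.001], [0.311, 0.95, -0.0], [-0.001, 0.0, -1.0]]
force: [0.7, 0.3, -1.0]
opening: 0.283
```

Request:
send_rows([
  [[0, 0, -7, 0, 0, 0, -1], [0, 0, -7, 0, 0, 0, -1], [0, 0, -7, 0, 0, 0, -1], [0, 0, 0, 0, 0, 0, -1], [0, 0, 0, 0, 0, 0, -1]],
])

```text
time_s: 8.05
position: [0.7006, -0.0159, 0.0988]
tcp_rot: [[-0.999, -0.048, -0.0], [-0.048, 0.999, 0.0], [0.0, 0.0, -1.0]]
force: [0.2, -0.0, 0.7]
opening: 0.288
```

```bash
python3 plan.py 700,-16,10,182.7
```

```text
now t 8.05 [700.6 -15.9  98.8] a 182.72 tilt [-0.0005  0.0001] open 0.288 F [ 0.2 -0.   0.7]
700,-16,10,182.7 turn 0.0 shift cm [ 0.06 -0.01  8.88] rows 2 per row [ 1.200e-02  3.200e-02 -3.000e-03  4.442e+00]
```

Request:
send_rows([
  [[0, 0, 0, 0, 0, 3, -1], [0, 0, 0, 0, 0, 3, -1], [0, 0, 0, 0, 0, 1.9, -1], [0, 0, 0, 0, 0, 0.7, -1], [0, 0, 0, 0, 0, 0.3, -1]],
])

```text
time_s: 8.55
position: [0.6993, -0.0156, 0.0102]
tcp_rot: [[-0.999, -0.049, -0.005], [-0.049, 0.999, 0.001], [0.005, 0.001, -1.0]]
force: [-7.1, 0.6, 16.4]
opening: 0.287
```

Request:
send_rows([
  [[0, 0, 0, 0, 0, 0, 0], [0, 0, 0, 0, 0, 0, 0], [0, 0, 0, 0, 0, 0, 0], [0, 0, 0, 0, 0, 0, 0], [0, 0, 0, 0, 0, -1, 0]],
])

```text
time_s: 9.05
position: [0.6998, -0.0158, 0.0185]
tcp_rot: [[-0.999, -0.05, -0.003], [-0.05, 0.999, 0.001], [0.003, 0.001, -1.0]]
force: [-0.5, 0.5, 0.0]
opening: 0.496
```

Request:
send_rows([
  [[0, 0, 0, 0, 0, -2, 0.2], [0, 0, 0, 0, 0, -3, 0.2], [0, 0, 0, 0, 0, -3, 0.2], [0, 0, -8, 0, 0, 0, 0.2], [0, 0, -7.8, 0, 0, 0, 0.2]],
])

```text
time_s: 9.55
position: [0.7023, -0.0162, 0.1024]
tcp_rot: [[-0.946, -0.325, 0.004], [-0.325, 0.946, -0.001], [-0.004, -0.002, -1.0]]
force: [0.3, 0.3, -0.5]
opening: 0.598
```

```bash
python3 plan.py 434.2,2,95,198.6 434.2,2,3,198.6
```

```text
now t 9.55 [702.3 -16.2 102.4] a 198.98 tilt [ 0.0042 -0.0008] open 0.598 F [ 0.3  0.3 -0.5]
434.2,2,95,198.6 turn 0.4 shift cm [24.76 10.45  0.74] rows 6 per row [0.064 4.126 1.741 0.123]
434.2,2,3,198.6 turn -0.0 shift cm [-0.   0.   9.2] rows 2 per row [-0.  -0.   0.   4.6]
```

Request:
send_rows([
  [[0, 0, 0, 3.5, 1.5, 0, 0.2], [0, 0, 0, 4.3, 1.8, 0, 0.2], [0, 0, 0, 4.3, 1.8, 0, 0.2], [0, 0, 0, 4.3, 1.8, 0, 0.2], [0, 0, 0, 4.3, 1.8, 0, 0.2]],
])

```text
time_s: 10.05
position: [0.4757, 0.0002, 0.1005]
tcp_rot: [[-0.947, -0.32, 0.002], [-0.32, 0.947, -0.0], [-0.002, -0.001, -1.0]]
force: [-0.3, 0.1, -0.1]
opening: 0.601
```

Request:
send_rows([
  [[0, 0, 0, 4, 1.7, 0.5, 0.2], [0, 0, 0, 0, 0, 0, 0.2], [0, 0, 0, 0, 0, 0, 0.2], [0, 0, 0, 0, 0, 0, 0.2], [0, 0, 0, 0, 0, 0, 0.2]],
])

```text
time_s: 10.55
position: [0.4361, 0.0029, 0.095]
tcp_rot: [[-0.947, -0.32, 0.003], [-0.32, 0.947, -0.001], [-0.003, -0.002, -1.0]]
force: [0.1, 0.2, 0.3]
opening: 0.598
```

```bash
python3 plan.py 434.2,2,3,198.6
```

```text
now t 10.55 [436.1   2.9  95. ] a 198.67 tilt [ 0.0033 -0.0008] open 0.598 F [0.1 0.2 0.3]
434.2,2,3,198.6 turn 0.1 shift cm [ 0.21 -0.02  9.2 ] rows 2 per row [ 0.034  0.106 -0.01   4.599]
```

Request:
send_rows([
  [[0, 0, 0, 0.2, 0, 4, 0.2], [0, 0, 0, 0, 0, 3, 0.2], [0, 0, 0, 0, 0, 1.6, 0.2], [0, 0, 0, 0, 0, 0.5, 0.2], [0, 0, 0, 0, 0, 0, -1]],
])

```text
time_s: 11.05
position: [0.4325, 0.0027, 0.0029]
tcp_rot: [[-0.947, -0.32, -0.0], [-0.32, 0.947, 0.0], [0.0, 0.0, -1.0]]
force: [0.3, -0.6, 0.0]
opening: 0.564
```

Request:
send_rows([
  [[0, 0, 0, 0, 0, 0, -1], [0, 0, 0, 0, 0, 0, -1], [0, 0, 0, 0, 0, 0, -1], [0, 0, 0, 0, 0, 0, -1], [0, 0, 0, 0, 0, 0, -1]],
])

```text
time_s: 11.55
position: [0.4325, 0.0027, 0.0043]
tcp_rot: [[-0.947, -0.32, 0.002], [-0.32, 0.947, -0.0], [-0.002, -0.001, -1.0]]
force: [1.1, 0.8, 5.5]
opening: 0.291
```

Request:
send_rows([
  [[0, 0, 0, 0, 0, 0, -1], [0, 0, 0, 0, 0, -1, -1], [0, 0, 0, 0, 0, -3, -1], [0, 0, 0, 0, 0, -3, -1], [0, 0, 0, 0, 0, -2.5, -1]],
])

```text
time_s: 12.05
position: [0.4314, 0.0029, 0.1002]
tcp_rot: [[-0.947, -0.32, -0.0], [-0.32, 0.947, 0.0], [0.0, 0.0, -1.0]]
force: [1.1, 0.1, 0.1]
opening: 0.29
```

Request:
send_rows([
  [[0, 0, 8, 0, 0, 0, -1], [0, 0, 7.9, 0, 0, 0, -1], [0, 0, 0, 0, 0, 0, -1], [0, 0, 0, 0, 0, 0, -1], [0, 0, 0, 0, 0, 0, -1]],
])

```text
time_s: 12.55
position: [0.4316, 0.0029, 0.0985]
tcp_rot: [[-0.999, -0.05, -0.001], [-0.05, 0.999, 0.0], [0.001, 0.0, -1.0]]
force: [-0.4, -0.5, -0.2]
opening: 0.286
```

```bash
python3 plan.py 610,10,98,182.7 610,10,11.5,182.7
```

```text
now t 12.55 [431.6   2.9  98.5] a 182.88 tilt [-0.0005  0.0001] open 0.286 F [-0.4 -0.5 -0.2]
610,10,98,182.7 turn 0.2 shift cm [-17.86  -0.18   0.05] rows 4 per row [ 0.046 -4.464 -0.046  0.013]
610,10,11.5,182.7 turn -0.0 shift cm [-0.    0.    8.65] rows 2 per row [-0.    -0.     0.     4.325]
```

Request:
send_rows([
  [[0, 0, 0, -3, 0, 0, -1], [0, 0, 0, -4.2, 0, 0, -1], [0, 0, 0, -4.3, 0, 0, -1], [0, 0, 0, -4.2, 0, 0, -1], [0, 0, 0, -2.7, 0, 0, -1]],
])

```text
time_s: 13.05
position: [0.6189, 0.0117, 0.0984]
tcp_rot: [[-0.999, -0.05, 0.003], [-0.05, 0.999, -0.0], [-0.003, -0.001, -1.0]]
force: [-0.7, -0.4, 0.7]
opening: 0.283
```

Request:
send_rows([
  [[0, 0, 0, 0, 0, 2.5, -1], [0, 0, 0, 0, 0, 3, -1], [0, 0, 0, 0, 0, 2, -1], [0, 0, 0, 0, 0, 0.8, -1], [0, 0, 0, 0, 0, 0.4, -1]],
])

```text
time_s: 13.55
position: [0.6149, 0.0118, 0.0104]
tcp_rot: [[-0.999, -0.049, -0.002], [-0.049, 0.999, 0.0], [0.002, 0.0, -1.0]]
force: [-0.8, -0.3, 1.1]
opening: 0.288
```

Request:
send_rows([
  [[0, 0, 0, 0, 0, 0, 0], [0, 0, 0, 0, 0, 0, 0], [0, 0, 0, 0, 0, 0, 0], [0, 0, 0, 0, 0, 0, 0], [0, 0, 0, 0, 0, -1, 0]],
])

```text
time_s: 14.05
position: [0.6148, 0.0118, 0.0213]
tcp_rot: [[-0.999, -0.048, -0.002], [-0.048, 0.999, 0.0], [0.002, 0.0, -1.0]]
force: [-0.2, 0.0, -0.1]
opening: 0.491
```

Request:
send_rows([
  [[0, 0, 0, 0, 0, -3, 0.6], [0, 0, 0, 0, 0, -3, 0.6], [0, 0, 0, 0, 0, -3, 0.6], [0, 0, 0, 0, 0, 0, 0.6], [0, 0, 0, 0, 0, 0, 0.6]],
])

```text
time_s: 14.55
position: [0.6161, 0.0117, 0.113]
tcp_rot: [[-0.999, -0.048, 0.002], [-0.048, 0.999, -0.0], [-0.002, -0.001, -1.0]]
force: [0.0, 0.0, 0.2]
opening: 0.782
```

```bash
python3 plan.py 436.5,-132.5,100,182.7 436.5,-132.5,5,182.7
```

```text
now t 14.55 [616.1  11.7 113. ] a 182.77 tilt [ 0.0025 -0.0004] open 0.782 F [0.  0.  0.2]
436.5,-132.5,100,182.7 turn 0.1 shift cm [ 18.64 -13.53   1.3 ] rows 5 per row [ 0.015  3.728 -2.706  0.261]
436.5,-132.5,5,182.7 turn -0.0 shift cm [-0.   0.   9.5] rows 2 per row [-0.   -0.    0.    4.75]
```

Request:
send_rows([
  [[0, 0, 0, 3.2, -2.3, 0, 0.6], [0, 0, 0, 4, -2.9, 0, 0.6], [0, 0, 0, 4, -2.9, 0, 0.6], [0, 0, 0, 4, -2.9, 0.5, 0.6], [0, 0, 0, 3.4, -2.5, 0.8, 0.6]],
])

```text
time_s: 15.05
position: [0.4337, -0.1325, 0.0979]
tcp_rot: [[-0.999, -0.049, -0.002], [-0.049, 0.999, 0.001], [0.002, 0.001, -1.0]]
force: [-0.5, -1.8, -0.7]
opening: 0.806
```

Request:
send_rows([
  [[0, 0, 0, 0, 0, 0, 0.6], [0, 0, 0, 0, 0, 0, 0.6], [0, 0, 0, 0, 0, 0, 0.6], [0, 0, 0, 0, 0, 0, 0.6], [0, 0, 0, 0, 0, 0, 0.6]],
])

```text
time_s: 15.55
position: [0.4373, -0.1315, 0.0986]
tcp_rot: [[-0.999, -0.05, 0.001], [-0.05, 0.999, -0.0], [-0.001, -0.0, -1.0]]
force: [-0.0, 0.8, -0.0]
opening: 0.802
```

```bash
python3 plan.py 436.3,-132.2,5,182.7;  python3 - <<'E'
from h import *
cv2.imwrite("pics/t4.png",cv2.resize(capture("top")[150:330,180:440],None,fx=3,fy=3)); capture("side")
for n in ["bark_drawer","large_citrus"]: print(n,[(np.round(r["location"],3),round(r["p"],2)) for r in spot_in("side",n)[:2]])
E
```

```text
now t 15.55 [ 437.3 -131.5   98.6] a 182.89 tilt [ 0.0006 -0.0003] open 0.802 F [-0.   0.8 -0. ]
436.3,-132.2,5,182.7 turn 0.2 shift cm [ 0.1  -0.07  9.36] rows 2 per row [ 0.095  0.05  -0.033  4.679]
bark_drawer [(array([ 0.718, -0.019,  0.018]), 0.81), (array([0.586, 0.22 , 0.009]), 0.51)]
large_citrus [(array([ 0.439, -0.138,  0.023]), 0.63), (array([ 0.721, -0.019,  0.017]), 0.62)]
```

View pics/t4.png

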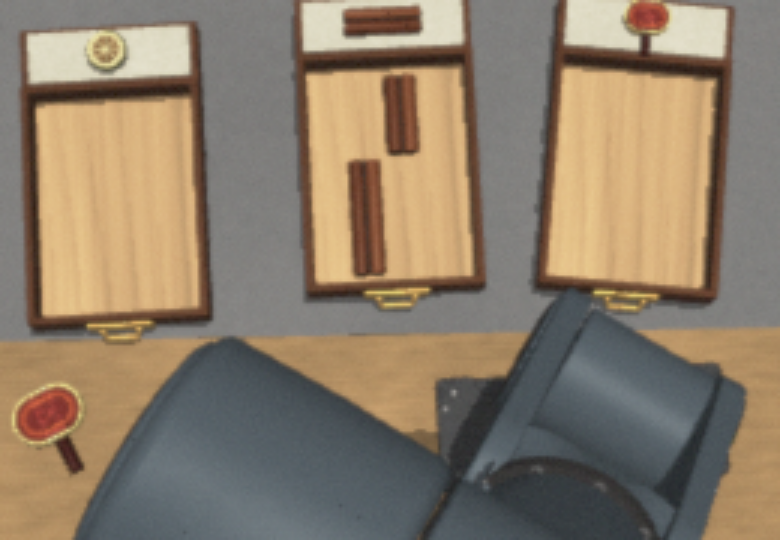

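Both barks lie flat in the bark drawer, at crop positions (400,113) and (366,216). Next is the large citrus.

Request:
send_rows([
  [[0, 0, 0, 0.1, -0.1, 4, 0.6], [0, 0, 0, 0, 0, 3, 0.6], [0, 0, 0, 0, 0, 1.8, 0.6], [0, 0, 0, 0, 0, 0.6, 0.6], [0, 0, 0, 0, 0, 0, -1]],
])

```text
time_s: 16.25
position: [0.4351, -0.1329, 0.004]
tcp_rot: [[-0.999, -0.048, -0.001], [-0.048, 0.999, 0.001], [0.001, 0.001, -1.0]]
force: [0.6, 0.6, 0.6]
opening: 0.762
```

Request:
send_rows([
  [[0, 0, 0, 0, 0, 0, -1], [0, 0, 0, 0, 0, 0, -1], [0, 0, 0, 0, 0, 0, -1], [0, 0, 0, 0, 0, 0, -1], [0, 0, 0, 0, 0, 0, -1]],
])

```text
time_s: 16.75
position: [0.436, -0.1335, 0.0054]
tcp_rot: [[-0.999, -0.048, 0.002], [-0.048, 0.999, -0.001], [-0.002, -0.001, -1.0]]
force: [0.2, 1.5, 6.9]
opening: 0.51
```

Request:
send_rows([
  [[0, 0, 0, 0, 0, 0, -1], [0, 0, 0, 0, 0, -1, -1], [0, 0, 0, 0, 0, -3, -1], [0, 0, 0, 0, 0, -3, -1], [0, 0, 0, 0, 0, -2.5, -1]],
])

```text
time_s: 17.25
position: [0.4352, -0.1331, 0.1013]
tcp_rot: [[-0.999, -0.048, 0.0], [-0.048, 0.999, -0.0], [-0.0, -0.0, -1.0]]
force: [1.5, -0.4, -1.5]
opening: 0.511
```

```bash
python3 plan.py 670,211,100,182.9 670,211,12,182.9
```

```text
now t 17.25 [ 435.2 -133.1  101.3] a 182.77 tilt [ 0.0004 -0.0003] open 0.511 F [ 1.5 -0.4 -1.5]
670,211,100,182.9 turn -0.1 shift cm [-25.11  33.24   0.13] rows 9 per row [-0.014 -2.79   3.693  0.015]
670,211,12,182.9 turn -0.0 shift cm [-0.   0.   8.8] rows 2 per row [-0.  -0.   0.   4.4]
```

Request:
send_rows([
  [[0, 0, 0, -2, 2.6, 0, -1], [0, 0, 0, -2.6, 3.5, 0, -1], [0, 0, 0, -2.7, 3.5, 0, -1], [0, 0, 0, -2.7, 3.6, 0, -1], [0, 0, 0, -2.7, 3.6, 0, -1]],
])

```text
time_s: 17.75
position: [0.5546, 0.0424, 0.1003]
tcp_rot: [[-0.999, -0.048, -0.0], [-0.048, 0.999, -0.0], [0.0, -0.0, -1.0]]
force: [0.9, -1.2, -0.7]
opening: 0.509
```

Request:
send_rows([
  [[0, 0, 0, -2.7, 3.6, 0, -1], [0, 0, 0, -2.7, 3.6, 0, -1], [0, 0, 0, -2.7, 3.5, 0, -1], [0, 0, 0, -2.5, 3.3, 0, -1], [0, 0, 0, -1.8, 2.4, 0, -1]],
])

```text
time_s: 18.25
position: [0.6709, 0.2132, 0.1002]
tcp_rot: [[-0.999, -0.05, 0.001], [-0.05, 0.999, 0.0], [-0.001, 0.0, -1.0]]
force: [-0.1, -0.2, -0.2]
opening: 0.509
```

Request:
send_rows([
  [[0, 0, 0, 0, 0, 1, -1], [0, 0, 0, 0, 0, 2, -1], [0, 0, 0, 0, 0, 1, -1], [0, 0, 0, 0, 0, 0, -1], [0, 0, 0, 0, 0, 0, -1]],
])

```text
time_s: 18.75
position: [0.6696, 0.2098, 0.0596]
tcp_rot: [[-0.999, -0.048, -0.001], [-0.048, 0.999, -0.0], [0.001, -0.0, -1.0]]
force: [0.4, 0.3, 0.0]
opening: 0.512
```

```bash
python3 plan.py 670,211,11.5,182.9
```

```text
now t 18.75 [669.6 209.8  59.6] a 182.72 tilt [-0.001  -0.0003] open 0.512 F [0.4 0.3 0. ]
670,211,11.5,182.9 turn -0.2 shift cm [-0.04  0.12  4.81] rows 1 per row [-0.176 -0.041  0.121  4.806]
```

Request:
send_rows([
  [[0, 0, 0, 0, 0.1, 2, -1], [0, 0, 0, 0, 0, 1.5, -1], [0, 0, 0, 0, 0, 0.8, -1], [0, 0, 0, 0, 0, 0.4, -1], [0, 0, 0, 0, 0, 0, -1]],
])

```text
time_s: 19.25
position: [0.67, 0.2114, 0.0124]
tcp_rot: [[-0.999, -0.048, -0.0], [-0.048, 0.999, -0.0], [0.0, -0.0, -1.0]]
force: [0.5, -0.1, 0.4]
opening: 0.513
```

Request:
send_rows([
  [[0, 0, 0, 0, 0, 0, 0.4], [0, 0, 0, 0, 0, 0, 0.4], [0, 0, 0, 0, 0, 0, 0.4], [0, 0, 0, 0, 0, 0, 0.4], [0, 0, 0, 0, 0, -1, 0.4]],
])

```text
time_s: 19.75
position: [0.6688, 0.2114, 0.0216]
tcp_rot: [[-0.999, -0.048, -0.003], [-0.048, 0.999, -0.0], [0.003, -0.0, -1.0]]
force: [0.0, -0.1, -0.2]
opening: 0.696
```

Request:
send_rows([
  [[0, 0, 0, 0, 0, -2.5, 0.4], [0, 0, 0, 0, 0, -3, 0.4], [0, 0, 0, 0, 0, -3, 0.4], [0, 0, 8, 0, 0, -1, 0.4], [0, 0, 8, 0, 0, 0, 0.4]],
])

```text
time_s: 20.25
position: [0.6721, 0.2119, 0.1217]
tcp_rot: [[-0.972, 0.234, 0.007], [0.234, 0.972, 0.001], [-0.006, 0.002, -1.0]]
force: [1.1, 0.5, 0.1]
opening: 0.701
```

Request:
send_rows([
  [[0, 0, 8.5, 0, 0, 0, 0.4], [0, 0, 8.5, 0, 0, 0, 0.4], [0, 0, 8.5, 0, 0, 0, 0.4], [0, 0, 8.5, 0, 0, 0, 0.4], [0, 0, 8.5, 0, 0, 0, 0.4]],
])

```text
time_s: 20.75
position: [0.6701, 0.2116, 0.1185]
tcp_rot: [[-0.558, 0.83, 0.001], [0.83, 0.558, 0.0], [-0.0, 0.001, -1.0]]
force: [1.0, 0.3, 0.1]
opening: 0.698
```

Request:
send_rows([
  [[0, 0, 8.5, 0, 0, 0, 0.4], [0, 0, 8.5, 0, 0, 0, 0.4], [0, 0, 8.5, 0, 0, 0, 0.4], [0, 0, 8.5, 0, 0, 0, 0.4], [0, 0, 0, 0, 0, 0, 0.4]],
])

```text
time_s: 21.25
position: [0.6702, 0.2116, 0.1184]
tcp_rot: [[-0.005, 1.0, 0.001], [1.0, 0.005, 0.0], [0.0, 0.001, -1.0]]
force: [-0.6, -0.1, 0.5]
opening: 0.702
```

```bash
python3 plan.py 447.5,-250.8,115,90 447.5,-250.8,4,90;  python3 - <<'E'
from h import *
t=capture("top")
for c in ["top"]:
  for r in regions_of(c,"small_citrus")[:2]:
    q=cv2.minAreaRect(P(r["mask"],.017,c));print(c,round(r["p"],2),np.round(q[0],1),np.round(q[1],1),round(q[2],1))
E
```

```text
now t 21.25 [670.2 211.6 118.4] a 90.29 tilt [0.0009 0.0001] open 0.702 F [-0.6 -0.1  0.5]
447.5,-250.8,115,90 turn 0.3 shift cm [-46.13 -22.5    0.34] rows 11 per row [ 0.026 -4.194 -2.046  0.031]
447.5,-250.8,4,90 turn -0.0 shift cm [ 0.   0.  11.1] rows 3 per row [-0.   0.   0.   3.7]
top 0.71 [ 447.7 -251.1] [37.2 34.5] 89.5
```

Request:
send_rows([
  [[0, 0, 0, -3, -1.5, 0, 0.4], [0, 0, 0, -4, -2, 0, 0.4], [0, 0, 0, -4.2, -2, 0, 0.4], [0, 0, 0, -4.2, -2, 0, 0.4], [0, 0, 0, -4.2, -2, 0, 0.4]],
])

```text
time_s: 21.85
position: [0.5753, 0.0138, 0.118]
tcp_rot: [[-0.008, 1.0, 0.001], [1.0, 0.008, -0.0], [-0.0, 0.001, -1.0]]
force: [0.0, -0.4, 0.1]
opening: 0.699
```

Request:
send_rows([
  [[0, 0, 0, -4.2, -2, 0, 0.4], [0, 0, 0, -4.2, -2, 0, 0.4], [0, 0, 0, -4.2, -2, 0, 0.4], [0, 0, 0, -4.2, -2, 0, 0.4], [0, 0, 0, -4.2, -2, 0, 0.4]],
])

```text
time_s: 22.35
position: [0.4763, -0.1971, 0.1181]
tcp_rot: [[-0.008, 1.0, 0.001], [1.0, 0.008, -0.001], [-0.001, 0.001, -1.0]]
force: [1.1, -0.1, 0.1]
opening: 0.697
```

Request:
send_rows([
  [[0, 0, 0, -3.2, -1.8, 0, 0.4], [0, 0, 0, -2.3, -1.2, 0, 0.4], [0, 0, 0, 0, 0, 1, 0.4], [0, 0, 0, 0, 0, 0.5, 0.4], [0, 0, 0, 0, 0, 0, 0.4]],
])

```text
time_s: 22.85
position: [0.4468, -0.249, 0.1016]
tcp_rot: [[-0.006, 1.0, -0.002], [1.0, 0.006, 0.002], [0.002, -0.002, -1.0]]
force: [-0.6, -0.3, -0.3]
opening: 0.697
```

```bash
python3 plan.py 447.5,-250.8,4.3,90.1
```

```text
now t 22.85 [ 446.8 -249.   101.6] a 90.37 tilt [-0.0018  0.002 ] open 0.697 F [-0.6 -0.3 -0.3]
447.5,-250.8,4.3,90.1 turn 0.3 shift cm [-0.18  0.06  9.73] rows 2 per row [ 0.134 -0.092  0.032  4.867]
```

Request:
send_rows([
  [[0, 0, 0, -0.2, 0.1, 4, 0.4], [0, 0, 0, 0, 0, 3, 0.4], [0, 0, 0, 0, 0, 2, 0.4], [0, 0, 0, 0, 0, 0.7, 0.4], [0, 0, 0, 0, 0, 0, -1]],
])

```text
time_s: 23.35
position: [0.4482, -0.2511, 0.0048]
tcp_rot: [[-0.007, 1.0, -0.002], [1.0, 0.007, 0.002], [0.002, -0.002, -1.0]]
force: [0.5, 0.1, 0.7]
opening: 0.67
```

Request:
send_rows([
  [[0, 0, 0, 0, 0, 0, -1], [0, 0, 0, 0, 0, 0, -1], [0, 0, 0, 0, 0, 0, -1], [0, 0, 0, 0, 0, 0, -1], [0, 0, 0, 0, 0, 0, -1]],
])

```text
time_s: 23.85
position: [0.4489, -0.2529, 0.0066]
tcp_rot: [[-0.004, 1.0, 0.002], [1.0, 0.004, -0.001], [-0.001, 0.002, -1.0]]
force: [1.4, 0.8, 6.5]
opening: 0.419
```

Request:
send_rows([
  [[0, 0, 0, 0, 0, 0, -1], [0, 0, 0, 0, 0, -1, -1], [0, 0, 0, 0, 0, -3, -1], [0, 0, 0, 0, 0, -3, -1], [0, 0, 0, 0, 0, -2.7, -1]],
])

```text
time_s: 24.35
position: [0.4479, -0.2525, 0.1041]
tcp_rot: [[-0.005, 1.0, -0.0], [1.0, 0.005, -0.0], [-0.0, -0.0, -1.0]]
force: [0.3, -0.0, -0.2]
opening: 0.422
```

```bash
python3 plan.py 583,207,100,90.3 583,207,11,90.3
```

```text
now t 24.35 [ 447.9 -252.5  104.1] a 90.27 tilt [-0.0001 -0.0001] open 0.422 F [ 0.3 -0.  -0.2]
583,207,100,90.3 turn -0.0 shift cm [45.88 13.72  0.41] rows 10 per row [-3.000e-03  4.588e+00  1.372e+00  4.100e-02]
583,207,11,90.3 turn -0.0 shift cm [0.  0.  8.9] rows 2 per row [-0.    0.    0.    4.45]
```

Request:
send_rows([
  [[0, 0, 0, 3, 1, 0, -1], [0, 0, 0, 4, 1.2, 0, -1], [0, 0, 0, 4.5, 1.3, 0, -1], [0, 0, 0, 4.5, 1.3, 0, -1], [0, 0, 0, 4.5, 1.3, 0, -1]],
])

```text
time_s: 24.85
position: [0.5083, -0.0457, 0.1031]
tcp_rot: [[-0.004, 1.0, 0.0], [1.0, 0.004, -0.0], [-0.0, 0.0, -1.0]]
force: [1.1, -0.1, 0.3]
opening: 0.418
```

Request:
send_rows([
  [[0, 0, 0, 4.5, 1.3, 0, -1], [0, 0, 0, 4.5, 1.3, 0, -1], [0, 0, 0, 4.5, 1.3, 0, -1], [0, 0, 0, 4.5, 1.3, 0, -1], [0, 0, 0, 4, 1.3, 0, -1]],
])

```text
time_s: 25.35
position: [0.572, 0.1753, 0.1031]
tcp_rot: [[-0.006, 1.0, -0.0], [1.0, 0.006, -0.0], [-0.0, -0.0, -1.0]]
force: [-0.2, -0.5, -0.7]
opening: 0.417
```

Request:
send_rows([
  [[0, 0, 0, 3.4, 1.1, 0, -1], [0, 0, 0, 0, 0, 2, -1], [0, 0, 0, 0, 0, 2, -1], [0, 0, 0, 0, 0, 0, -1], [0, 0, 0, 0, 0, 0, -1]],
])

```text
time_s: 25.85
position: [0.5826, 0.2069, 0.0627]
tcp_rot: [[-0.005, 1.0, -0.001], [1.0, 0.005, -0.0], [-0.0, -0.001, -1.0]]
force: [0.4, -0.0, -0.2]
opening: 0.423
```

```bash
python3 plan.py 583,207,12,90.3
```

```text
now t 25.85 [582.6 206.9  62.7] a 90.26 tilt [-0.001  -0.0002] open 0.423 F [ 0.4 -0.  -0.2]
583,207,12,90.3 turn -0.0 shift cm [0.01 0.04 5.07] rows 2 per row [-0.02   0.005  0.019  2.537]
```

Request:
send_rows([
  [[0, 0, 0, 0, 0, 2.2, -1], [0, 0, 0, 0, 0, 1.6, -1], [0, 0, 0, 0, 0, 0.8, -1], [0, 0, 0, 0, 0, 0.4, -1], [0, 0, 0, 0, 0, 0, -1]],
])

```text
time_s: 26.35
position: [0.5833, 0.207, 0.013]
tcp_rot: [[-0.004, 1.0, 0.0], [1.0, 0.004, 0.0], [0.0, 0.0, -1.0]]
force: [0.4, 0.2, -0.2]
opening: 0.416
```

Request:
send_rows([
  [[0, 0, 0, 0, 0, 0, 0.1], [0, 0, 0, 0, 0, 0, 0.1], [0, 0, 0, 0, 0, 0, 0.1], [0, 0, 0, 0, 0, 0, 0.1], [0, 0, 0, 0, 0, -1, 0.1]],
])

```text
time_s: 26.85
position: [0.5819, 0.2069, 0.0217]
tcp_rot: [[-0.005, 1.0, -0.003], [1.0, 0.005, -0.0], [-0.0, -0.003, -1.0]]
force: [-0.1, -0.2, -0.0]
opening: 0.552
```

Request:
send_rows([
  [[0, 0, 0, 0, 0, -2.5, 0.1], [0, 0, 0, 0, 0, -3, 0.1], [0, 0, 0, 0, 0, -3, 0.1], [0, 0, 7.5, 0, 0, -1, 0.7], [0, 0, 8, 0, 0, 0, 0.7]],
])

```text
time_s: 27.35
position: [0.5848, 0.2075, 0.121]
tcp_rot: [[0.268, 0.963, 0.006], [0.963, -0.268, 0.001], [0.003, 0.005, -1.0]]
force: [1.1, -0.5, -0.2]
opening: 0.653
```

Request:
send_rows([
  [[0, 0, 8, 0, 0, 0, 0.7], [0, 0, 8, 0, 0, 0, 0.7], [0, 0, 8, 0, 0, 0, 0.7], [0, 0, 8, 0, 0, 0, 0.7], [0, 0, 8, 0, 0, 0, 0.7]],
])

```text
time_s: 27.85
position: [0.5831, 0.2072, 0.1184]
tcp_rot: [[0.825, 0.566, 0.001], [0.566, -0.825, 0.0], [0.001, 0.0, -1.0]]
force: [0.5, -0.0, 0.2]
opening: 0.85
```

Request:
send_rows([
  [[0, 0, 7, 0, 0, 0, 0.7], [0, 0, 0, 0, 0, 0, 0.7], [0, 0, 0, 0, 0, 0, 0.7], [0, 0, 0, 0, 0, 0, 0.7], [0, 0, 0, 0, 0, 0, 0.7]],
])

```text
time_s: 28.35
position: [0.583, 0.2071, 0.1177]
tcp_rot: [[0.884, 0.467, 0.0], [0.467, -0.884, 0.0], [0.0, 0.0, -1.0]]
force: [-0.3, 0.0, 0.6]
opening: 0.849
```

```bash
python3 plan.py 462,257.5,100,27.7 462,257.5,4,27.7;  python3 - <<'E'
from h import *
s=capture("side");cv2.imwrite("pics/s5.png",cv2.resize(s[120:320,150:510],None,fx=2,fy=2))
E
```

```text
now t 28.35 [583.  207.1 117.7] a 27.83 tilt [0.0001 0.    ] open 0.849 F [-0.3  0.   0.6]
462,257.5,100,27.7 turn 0.1 shift cm [ -8.35 -10.1    1.77] rows 3 per row [ 0.044 -2.784 -3.368  0.59 ]
462,257.5,4,27.7 turn -0.0 shift cm [0.  0.  9.6] rows 2 per row [-0.   0.   0.   4.8]
```

View pics/s5.png

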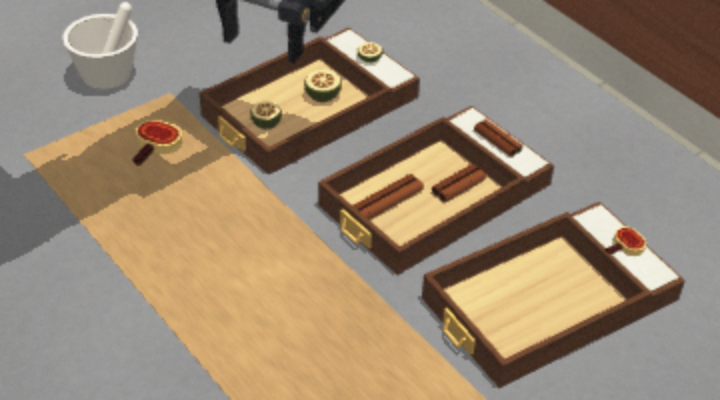

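Both citrus halves lie cut face up in the citrus drawer, at (266,113) and (323,84). The mushroom is still untouched at (158,133), and it's next.

Request:
send_rows([
  [[0, 0, 0, -2.4, -2.9, 0, 0.7], [0, 0, 0, -2.8, -3.4, 0, 0.7], [0, 0, 0, -2.2, -2.7, 0.5, 0.7], [0, 0, 0, -1, -1.1, 1, 0.7], [0, 0, 0, 0, 0, 0, 0.7]],
])

```text
time_s: 28.9
position: [0.4579, 0.2576, 0.1017]
tcp_rot: [[0.883, 0.469, -0.005], [0.469, -0.883, -0.001], [-0.005, -0.001, -1.0]]
force: [-0.4, 0.3, 0.5]
opening: 0.852
```

Request:
send_rows([
  [[0, 0, 0, 0, 0, 2, 0.7], [0, 0, 0, 0, 0, 1, 0.7], [0, 0, 0, 0, 0, 0, 0.7], [0, 0, 0, 0, 0, 0, 0.7], [0, 0, 0, 0, 0, 0, 0.7]],
])

```text
time_s: 29.4
position: [0.4626, 0.2573, 0.073]
tcp_rot: [[0.885, 0.466, 0.001], [0.466, -0.885, 0.0], [0.001, 0.0, -1.0]]
force: [-0.3, -0.1, -0.5]
opening: 0.846
```

```bash
python3 plan.py 462,257.5,4,27.7;  python3 - <<'E'
from h import *
s=capture("side");cv2.imwrite("pics/s6.png",cv2.resize(s[110:230,170:290],None,fx=4,fy=4))
E
```

```text
now t 29.4 [462.6 257.3  73. ] a 27.74 tilt [0.0012 0.0004] open 0.846 F [-0.3 -0.1 -0.5]
462,257.5,4,27.7 turn 0.0 shift cm [-0.04 -0.04  6.9 ] rows 2 per row [ 0.022 -0.021 -0.022  3.452]
```

View pics/s6.png

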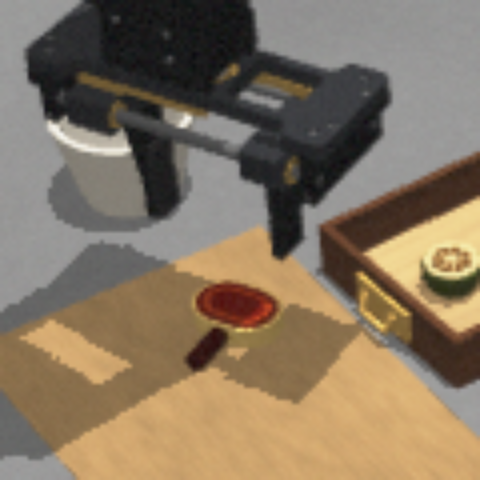

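The fingers straddle the cap at (236,305), with the stem clear and both the drawer and mortar clear. I'll descend and grip.

Request:
send_rows([
  [[0, 0, 0, 0, 0, 3, 0.7], [0, 0, 0, 0, 0, 2.3, 0.7], [0, 0, 0, 0, 0, 1.2, 0.7], [0, 0, 0, 0, 0, 0.4, 0.7], [0, 0, 0, 0, 0, 0, -1]],
])

```text
time_s: 29.95
position: [0.4618, 0.2574, 0.0035]
tcp_rot: [[0.885, 0.466, -0.0], [0.466, -0.885, -0.0], [-0.0, -0.0, -1.0]]
force: [0.3, 0.2, 0.0]
opening: 0.816
```

Request:
send_rows([
  [[0, 0, 0, 0, 0, 0, -1], [0, 0, 0, 0, 0, 0, -1], [0, 0, 0, 0, 0, 0, -1], [0, 0, 0, 0, 0, 0, -1], [0, 0, 0, 0, 0, 0, -1]],
])

```text
time_s: 30.45
position: [0.4623, 0.2576, 0.0044]
tcp_rot: [[0.885, 0.466, 0.002], [0.466, -0.885, 0.001], [0.002, 0.0, -1.0]]
force: [-0.7, 0.0, 6.5]
opening: 0.629
```

Request:
send_rows([
  [[0, 0, 0, 0, 0, 0, -1], [0, 0, 0, 0, 0, -1, -1], [0, 0, 0, 0, 0, -2, -1], [0, 0, 0, 0, 0, 0, -1], [0, 0, 0, 0, 0, 0, -1]],
])

```text
time_s: 30.95
position: [0.4619, 0.2575, 0.034]
tcp_rot: [[0.885, 0.466, 0.001], [0.466, -0.885, 0.0], [0.001, 0.0, -1.0]]
force: [0.4, -0.4, 0.7]
opening: 0.634
```

```bash
python3 plan.py 462,257.5,100,27.7 655,-196,100,27.7 655,-196,100,-5.6;  python3 - <<'E'
from h import *
s=capture("side");cv2.imwrite("pics/s7.png",cv2.resize(s[110:230,170:290],None,fx=4,fy=4))
E
```

```text
now t 30.95 [461.9 257.5  34. ] a 27.77 tilt [0.001  0.0003] open 0.634 F [ 0.4 -0.4  0.7]
462,257.5,100,27.7 turn 0.1 shift cm [ 0.01  0.   -6.6 ] rows 2 per row [ 3.700e-02  6.000e-03  2.000e-03 -3.301e+00]
655,-196,100,27.7 turn -0.0 shift cm [-3.99 49.12 -0.  ] rows 11 per row [-0.    -0.363  4.466 -0.   ]
655,-196,100,-5.6 turn 33.3 shift cm [ 0.  0. -0.] rows 4 per row [ 8.325  0.     0.    -0.   ]
```

View pics/s7.png

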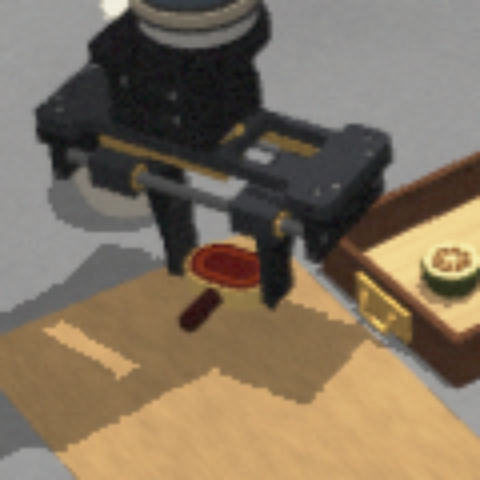

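The mushroom is held level with the stem clear. Carrying it to the mushroom drawer.

Request:
send_rows([
  [[0, 0, 0, 0, 0, -2, -1], [0, 0, 0, 0, 0, -3, -1], [0, 0, 0, 0, 0, -2, -1], [0, 0, 0, -0.2, 2, 0, -1], [0, 0, 0, -0.3, 3, 0, -1]],
])

```text
time_s: 31.5
position: [0.48, 0.2114, 0.1037]
tcp_rot: [[0.883, 0.469, 0.0], [0.469, -0.883, 0.0], [0.0, -0.0, -1.0]]
force: [-0.1, -0.6, -0.9]
opening: 0.634
```

Request:
send_rows([
  [[0, 0, 0, -0.3, 4, 0, -1], [0, 0, 0, -0.3, 4, 0, -1], [0, 0, 0, -0.3, 4, 0, -1], [0, 0, 0, -0.3, 4, 0, -1], [0, 0, 0, -0.3, 4, 0, -1]],
])

```text
time_s: 32.0
position: [0.5602, 0.0253, 0.1025]
tcp_rot: [[0.885, 0.466, -0.002], [0.466, -0.885, 0.0], [-0.002, -0.001, -1.0]]
force: [-0.2, -0.4, -0.3]
opening: 0.631
```

Request:
send_rows([
  [[0, 0, 0, -0.4, 4, 0, -1], [0, 0, 0, -0.4, 4, 0, -1], [0, 0, 0, -0.4, 4, 0, -1], [0, 0, 0, -0.3, 4, 0, -1], [0, 0, 0, -0.3, 4, 0, -1]],
])

```text
time_s: 32.5
position: [0.6373, -0.1599, 0.1022]
tcp_rot: [[0.885, 0.466, -0.002], [0.466, -0.885, 0.001], [-0.002, -0.002, -1.0]]
force: [0.9, 0.3, 0.1]
opening: 0.634
```

Request:
send_rows([
  [[0, 0, 0, -0.2, 2.6, 0, -1], [0, 0, 0, 0, 1.5, 0, -1], [0, 0, 8, 0, 0, 0, -1], [0, 0, 8, 0, 0, 0, -1], [0, 0, 8, 0, 0, 0, -1]],
])

```text
time_s: 33.0
position: [0.6541, -0.1946, 0.1023]
tcp_rot: [[0.998, 0.06, -0.003], [0.06, -0.998, 0.002], [-0.003, -0.002, -1.0]]
force: [-0.7, 0.5, -0.3]
opening: 0.629
```

Request:
send_rows([
  [[0, 0, 8, 0, 0, 0, -1], [0, 0, 1.3, 0, 0, 1.5, -1], [0, 0, 0, 0, 0, 1.5, -1], [0, 0, 0, 0, 0, 0, -1], [0, 0, 0, 0, 0, 0, -1]],
])

```text
time_s: 33.5
position: [0.6541, -0.195, 0.0719]
tcp_rot: [[0.995, -0.095, -0.003], [-0.095, -0.995, 0.001], [-0.003, -0.001, -1.0]]
force: [-0.3, 0.2, -0.5]
opening: 0.634
```

```bash
python3 plan.py 655,-196,11.5,-5.6;  python3 - <<'E'
from h import *
s=capture("side");cv2.imwrite("pics/s8.png",cv2.resize(s[180:330,340:510],None,fx=3,fy=3))
E
```

```text
now t 33.5 [ 654.1 -195.    71.9] a 354.55 tilt [-0.0028  0.0014] open 0.634 F [-0.3  0.2 -0.5]
655,-196,11.5,-5.6 turn 0.2 shift cm [0.1  0.09 6.04] rows 2 per row [0.076 0.051 0.043 3.018]
```

View pics/s8.png

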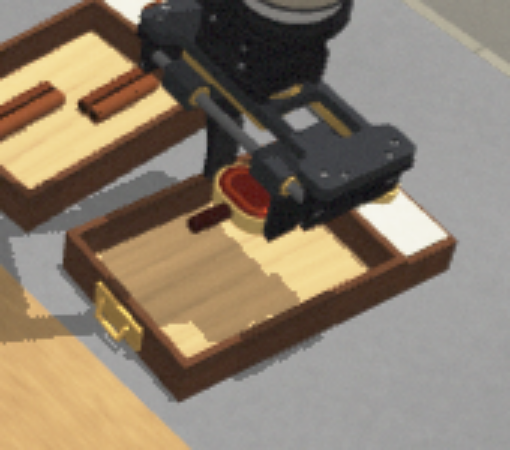

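Request:
send_rows([
  [[0, 0, 0, 0, 0, 2.5, -1], [0, 0, 0, 0, 0, 2, -1], [0, 0, 0, 0, 0, 1, -1], [0, 0, 0, 0, 0, 0.4, -1], [0, 0, 0, 0, 0, 0.2, -1]],
])

```text
time_s: 34.05
position: [0.6554, -0.1959, 0.0128]
tcp_rot: [[0.995, -0.096, 0.001], [-0.096, -0.995, -0.0], [0.001, 0.0, -1.0]]
force: [0.9, 0.6, -1.1]
opening: 0.636
```

Request:
send_rows([
  [[0, 0, 0, 0, 0, 0, 0.6], [0, 0, 0, 0, 0, 0, 0.6], [0, 0, 0, 0, 0, 0, 0.6], [0, 0, 0, 0, 0, 0, 0.6], [0, 0, 0, 0, 0, -1, 0.6]],
])

```text
time_s: 34.55
position: [0.654, -0.1952, 0.0218]
tcp_rot: [[0.995, -0.096, -0.003], [-0.096, -0.995, 0.001], [-0.003, -0.001, -1.0]]
force: [0.1, 0.1, -0.0]
opening: 0.798
```

Request:
send_rows([
  [[0, 0, 0, 0, 0, -3, 0.6], [0, 0, 0, 0, 0, -4, 0.6], [0, 0, 0, 0, 0, -4, 0.6], [0, 0, 0, -4, 0, -2, 0.6], [0, 0, 0, -4, 0, -2, 0.6]],
])

```text
time_s: 35.05
position: [0.5758, -0.1884, 0.1751]
tcp_rot: [[0.995, -0.095, 0.004], [-0.095, -0.995, -0.002], [0.004, 0.002, -1.0]]
force: [-0.1, -0.6, -0.5]
opening: 0.801
```

Request:
send_rows([
  [[0, 0, 0, -4, 0, 0, 0.6], [0, 0, 0, -4, 0, 0, 0.6], [0, 0, 0, -4, 0, 0, 0.6], [0, 0, 0, -2, 0, 0, 0.6], [0, 0, 0, 0, 0, 0, 0.6]],
])

```text
time_s: 35.55
position: [0.433, -0.1732, 0.1732]
tcp_rot: [[0.995, -0.098, -0.002], [-0.098, -0.995, 0.001], [-0.002, -0.001, -1.0]]
force: [-0.0, 0.1, -0.5]
opening: 0.799
```

Request:
send_rows([
  [[0, 0, 0, 0, 0, 0, 0.6], [0, 0, 0, 0, 0, 0, 0.6], [0, 0, 0, 0, 0, 0, 0.6], [0, 0, 0, 0, 0, 0, 0.6], [0, 0, 0, 0, 0, 0, 0.6]],
])

```text
time_s: 36.05
position: [0.4365, -0.1745, 0.1724]
tcp_rot: [[0.995, -0.096, -0.0], [-0.096, -0.995, 0.0], [-0.0, -0.0, -1.0]]
force: [0.2, -0.3, 0.6]
opening: 0.801
```

```bash
python3 plan.py;  python3 - <<'E'
from h import *
t=capture("top");s=capture("side")
cv2.imwrite("pics/f1.png",np.vstack([cv2.resize(t[140:310,90:520],(760,300)),cv2.resize(s[110:410,150:510],(360,300)).repeat(1,0) if 0 else np.hstack([cv2.resize(s[120:320,180:510],(495,300)),np.zeros((300,265,3),np.uint8)])]))
for n in ["mortar","jar"]:print(n,[(np.round(r["location"],3),round(r["p"],2)) for r in spot_in("top",n)[:1]])
E
```

```text
now t 36.05 [ 436.5 -174.5  172.4] a 354.5 tilt [-0.0001  0.0001] open 0.801 F [ 0.2 -0.3  0.6]
mortar [(array([0.474, 0.414, 0.041]), 0.97)]
jar [(array([ 0.46 , -0.395,  0.094]), 0.66)]
```

View pics/f1.png

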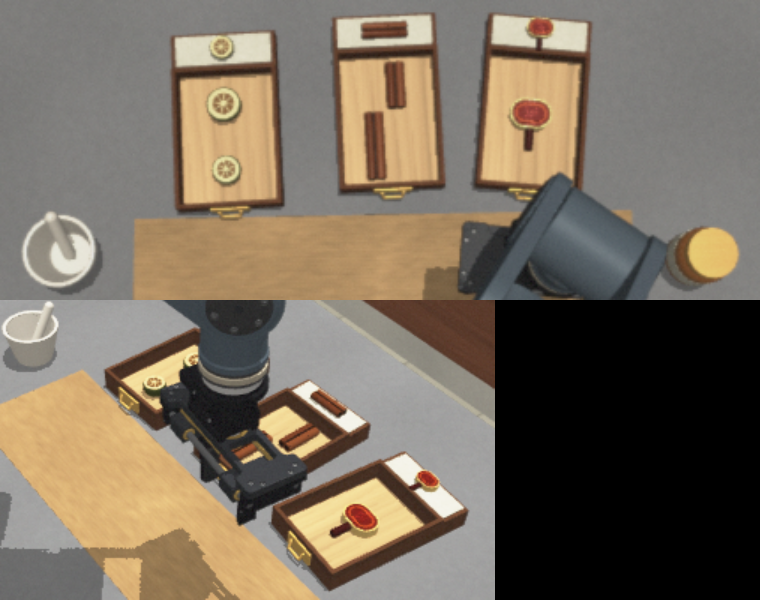

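All five pieces lie flat and upright in the right drawers: citrus at (223,103) and (226,169), bark at (396,84) and (374,145), mushroom at (530,113). The mortar and jar are where they were, and the arm is clear. Handing in.

```bash
python3 -c "
from rig import bot
print(bot.hand_in())"
```

```text
the job is handed in; nothing more can be done
None
```

All five pieces are sorted and the job is handed in: both barks in the bark drawer, both citrus halves in the citrus drawer and the mushroom in the mushroom drawer. It took about 36 s of the 115 s allowed.

**Last checks:** The final top and side pictures show every piece flat on its drawer floor. The citrus lies cut face up, the mushroom lies banded face up, and nothing is stacked or on a rim. The networks' mortar and jar positions agree with their starting positions within the 4 mm accuracy. The arm was clear of everything at hand-in.

**What went wrong:**
- **First grasp:** my first try at the short bark lifted before the fingers had closed. The piece did not visibly move, and the second try held.
- **Contact force:** setting the short bark down pressed on the floor with about 16 N, the highest force in the reported readings.
- **Missed detections:** the networks missed the short bark in the top view in a few pictures, so I relied on the first measurement and the side view.

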